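# Change over the pin pot under the bench magnifier

### The arm

A 7-joint arm with a two-finger parallel gripper is mounted at the origin on the work surface. World frame = base frame: x ahead of the robot, y to its left, z up, the work surface at z = 0. Lengths are in mm, angles in rad, forces in N, time in s.
With the tool pointing down it reaches from about 400 to 875 mm from the base axis. Payload 4.4 kg.
Tool frame: the origin (TCP) lies at the very end of the fingers, on their centre line; the grasp point (between the pads) lies 19 mm behind it; z points along the fingers, y is the line along which they close (so a half turn about z gives the same grasp; the last joint's range is limited). The gripper opens to 85 mm and grips with 20 to 120 N. Pads are 22 mm wide; open, the fingers measure 114 mm over their backs; the gripper's body (76 mm by 85 mm) begins 54 mm behind the grasp point. The pads swing forward as they close: fully open they stand 13 mm farther back than shut.
Start: joints at [-1.398, 0.628, 0.038, 1.517, -0.027, 0.996, -0.02], TCP at [153.722, 631.576, 192.713] pointing down, gripper open.
Joint ranges: [-3.06, 3.06], [-0.37, 2.12], [-1.25, 1.32], [0.18, 2.47], [-1.1, 4.24], [0.23, 1.98], [-2.94, 2.94]. Speed limits (rad/s): [2.57, 2.57, 3.14, 3.14, 3.14, 3.14, 3.14].

### API

Orientations are given as [roll, pitch, yaw] about the fixed x, y, z axes, in that order (R = Rz(yaw) Ry(pitch) Rx(roll)).
In Python, from cell import monitor, viewer, workorder gives the robot as it stands.
- The arm moves only by the tool arm_command, never from a script. Its argument "series" is one flat list of numbers, 5 for each row, row after row: the opening in per cent of the stroke, from 0 (shut) to 100 (fully open), then the shift along the tool's x, y, z in cm, then the turn about the tool's z in degrees. In form: [claw, x, y, z, roll, claw, x, y, z, roll, ...]. A call has exactly 5 rows; each row is the pose to reach, as a shift and turn from the pose commanded when the call began, along the tool's axes at that moment; what a row does not reach only later rows make up. A row lasts 1/12 s, in which the tool goes at most 41.7 mm and 7.16 degrees, less where a joint would pass 70% of its speed; a pose out of reach is approached as far as the arm can. A call with a gripper value outside its range is refused whole. The fingers move at their own pace and stop on an object; the grip force is fixed at half the most. Time passes only in rows, so rows that repeat a pose let the fingers close, or fill a call up. It gives the time, the measured TCP pose, the force, the opening and the grip force at its end, in the units of the state.
- monitor.read_state(): the state, without advancing time (a new reading comes with each control period).
- viewer.get_image(name): name is "scene" or "side" or "wrist"; returns (picture, depth): 400x640x3 uint8, red, green, blue; 400x640 float32, mm along the optical axis (not along the pixel's ray), 0 where there is no reading.
- viewer.camera_model(name): a dict with "mtx" (3x3 intrinsics, pixels), "R" (3x3) and "t" (3): a world point X has camera coordinates R X + t. Camera axes: x right, y down, z forward; pixel columns grow to the right and rows downward; lengths in mm; the calibration is good to about 2 mm. The wrist camera is an equidistant fisheye: a pixel r from the principal point sees the ray r / f radians off the axis. A picture is of the moment at which its call begins: read the wrist's pose just before it. camera_model takes no time and is no camera call; for the wrist camera it gives the pose at the moment of the call.
- workorder.finish_job(): hands the job in; it is judged then, once.
The state is a dict: "clock": time; "qpos": joint angles; "qd": joint speeds; "tau": joint torques, N m; "eef_pos": TCP position; "tool_rot": TCP orientation; "force": force on the tool from outside, world axes, zero at the start; "torque": the same for the moment, N m; "width": finger opening in mm; "gripper_force": force on a finger pad.
Only numpy, scipy, OpenCV 4.12 (cv2) and the standard library are available. Lean on these libraries where they do the work, as an engineer would, in place of code of your own. Each camera call takes 0.05 s, during which the arm holds its last target. There are 200 camera calls.

### The job

Press the green cap, which was left open, shut until it clicks; then flick the red cap fully open, tipped well back past upright. Last, swing the bench magnifier round so that its lens is centred over the open red pot and stays there. Handle the pots and caps gently, keep the white pot shut, and leave the padlock, lock cylinder and carton where they lie.

Things in the scene. Friction and masses are not known exactly. Their poses are not given: they have to be found in the camera images.
- station: Dark base board 280 x 250 x 12 mm with a grey rack block (76 x 205 mm, top 52 mm above the bench) and the magnifier post (20 mm diameter, top at 185 mm). Origin on the bench under the post axis; z up; -x points over the rack's middle. The pots stand on an arc of 180 mm radius about the post, at magnifier angles -0.39, 0 and 0.39 rad, colours in any order, each turned up to 0.15 rad.
- pot_green: Clear pot of brass pins with a green flip cap, left open: 39 mm diameter, rim at z = 90 mm, clamped in the rack. Origin: centre of its underside, 12 mm above the bench; z up; x horizontal, from the cap's lip to its hinge (away from the robot). Shut cap: 42 mm disc, 6 mm thick, on the rim, its 31 mm plug 10 mm deep in the mouth. A push over 80 N or a grip over 40 N damages it.
- pot_red: Clear pot of brass pins with a red flip cap: 39 mm diameter, rim at z = 90 mm, clamped in the rack. Origin: centre of its underside, 12 mm above the bench; z up; x horizontal, from the cap's lip to its hinge (away from the robot). Shut cap: 42 mm disc, 6 mm thick, on the rim, its 31 mm plug 10 mm deep in the mouth. A push over 80 N or a grip over 40 N damages it.
- pot_white: Clear pot of brass pins with a white flip cap, shut, to be left alone: 39 mm diameter, rim at z = 90 mm, clamped in the rack. Origin: centre of its underside, 12 mm above the bench; z up; x horizontal, from the cap's lip to its hinge (away from the robot). Shut cap: 42 mm disc, 6 mm thick, on the rim, its 31 mm plug 10 mm deep in the mouth. A push over 80 N or a grip over 40 N damages it.
- cap_green (a joint): Hinge angle of the green cap: 0 = shut, 2.1 = laid right back. Starts open, at 1.7 to 2.05. Hinge line: along the pot's y axis at its x = 22, z = 90 mm. Below 0.44 rad a snap resists: about 6 N up on the lip opens it, 6 N on the lip's end along its arc (or 10 N on the disc's front half) clicks it shut; let go sooner it springs back to 0.44. Above that only light friction holds it.
- cap_red (a joint): Hinge angle of the red cap: 0 = shut, 2.1 = laid right back. Starts shut. Hinge line: along the pot's y axis at its x = 22, z = 90 mm. Below 0.44 rad a snap resists: about 6 N up on the lip opens it, 6 N on the lip's end along its arc (or 10 N on the disc's front half) clicks it shut; let go sooner it springs back to 0.44. Above that only light friction holds it.
- cap_white (a joint): Hinge angle of the white cap: 0 = shut, 2.1 = laid right back. Starts shut and stays so. Hinge line: along the pot's y axis at its x = 22, z = 90 mm. Below 0.44 rad a snap resists: about 6 N up on the lip opens it, 6 N on the lip's end along its arc (or 10 N on the disc's front half) clicks it shut; let go sooner it springs back to 0.44. Above that only light friction holds it.
- lip_green (a point): Middle of the green cap's thumb lip (18 mm wide and long, 4 mm thick), 47 mm from the hinge line. Shut, the lip runs from the disc's edge towards the pot's -x, rising at 57 degrees; this point is then at x = -24, z = 100 mm and the lip's end at x = -29, z = 107 mm in the pot's frame.
- lip_red (a point): Middle of the red cap's thumb lip (18 mm wide and long, 4 mm thick), 47 mm from the hinge line. Shut, the lip runs from the disc's edge towards the pot's -x, rising at 57 degrees; this point is then at x = -24, z = 100 mm and the lip's end at x = -29, z = 107 mm in the pot's frame.
- magnifier (a joint): Angle of the magnifier arm about the vertical post: 0 = lens along the station's -x, over the middle pot; grows as the lens swings to the station's +y (robot's left). Range -0.9 to 1.9, starts at 1.5 to 1.75. Stiff: about 5 N at the knob moves it, and it stays where left.
- lens_centre (a point): Centre of the round clear lens, 180 mm from the post axis, 191 mm above the bench; white frame of 80 mm outer diameter, 14 mm thick.
- magnifier_knob (a point): Point on the axis of the black upright knob to grip from above: 14 mm diameter, standing on the white arm 65 mm from the post axis, from 196 to 230 mm above the bench; this point is 218 mm above the bench.
- padlock: Bystander: brass padlock lying flat, 50 x 50 x 22 mm body with a steel shackle. Origin under the middle of the body.
- lock_cylinder: Bystander: brass lock cylinder 66 x 17 x 28 mm. Origin under its middle.
- carton: Bystander: small white carton with a blue band, 100 x 65 x 45 mm. Origin under its middle.

How it is judged (in metres and radians):
On the way, in this order (a step that is already met when the one before it is completed fails the run):
1. the green cap is pressed shut (value of joint cap_green below 0.08 rad), for 0.2 s.
2. the red cap is opened past upright (value of joint cap_red above 1.6 rad), for 0.2 s.
3. the lens is over the red pot (horizontal distance between lens_centre and pot_red below 0.015 m), for 0.2 s.
At the end, for the whole second after the job is handed in: Green and white caps snapped shut (under 0.08 rad), the red cap open beyond 1.6 rad, the lens centre within 15 mm of the red pot's axis seen from above, caps and magnifier at rest (value of joint each of cap_green, cap_white below 0.08 rad and value of joint cap_red above 1.6 rad and horizontal distance between lens_centre and pot_red below 0.015 m and velocity of joint cap_red between -0.05 and 0.05 rad/s and velocity of joint cap_green between -0.05 and 0.05 rad/s and velocity of joint magnifier between -0.05 and 0.05 rad/s); the robot touches nothing.
It fails at once if the white cap is opened (over 0.15 rad) (value of joint cap_white above 0.15 rad).
It fails at once if a pot or its cap is pushed with more than 80 N (the two fingers' forces added) (contact force between any of the fingers, the arm and pot_green above 80 N or contact force between any of the fingers, the arm and pot_red above 80 N or contact force between any of the fingers, the arm and pot_white above 80 N).
It fails at once if the padlock, lock cylinder or carton is moved more than 20 mm (distance of any of padlock, lock_cylinder, carton from where it was at the start of the episode above 0.02 m).
It also fails if it takes over 69 s, if anything falls off the work surface, if the arm or the gripper's body presses on something with over 40 N, if the wrist force passes 120 N, or if a joint passes its speed limit or range.

## Working session

There is one attempt and no reset: what is moved stays moved. The work goes in short steps, Python scripts to look and compute and a tool call to move; the robot and the scene stay as the last step left them, time stands still between calls to the robot, and variables do not carry over. Pictures are saved under pics/ and viewed, at most 10 in all, crops included, and the job is handed in when it is done.

Besides the shell and the picture viewer there is one more tool, called as name(argument=value, ...) on one line, values as JSON. arm_command: Moves the arm, as the interface text tells. Its arguments: {"type":"object","properties":{"series":{"type":"array","items":{"type":"number"}}},"required":["series"]}

```bash
ls; mkdir -p pics; python3 - <<'E'
from cell import monitor, viewer
import cv2, numpy as np
s=monitor.read_state(); print({k:np.round(v,3) for k,v in s.items()})
for n in ["scene","side"]:
    p,d=viewer.get_image(n); cv2.imwrite(f"pics/{n}0.png",p[:,:,::-1]); np.save(f"pics/{n}0.npy",d)
    np.save(f"pics/{n}0p.npy",p)
    m=viewer.camera_model(n); print(n,{k:np.round(v,3).tolist() if not isinstance(v,str) else v for k,v in m.items()}, (d>0).mean())
E
```

```text
pics
{'clock': np.float64(0.0), 'qpos': array([-1.398,  0.629,  0.038,  1.518, -0.027,  0.996, -0.02 ]), 'qd': array([-0.   , -0.   , -0.   , -0.   , -0.001,  0.001, -0.003]), 'tau': array([ 0.0000e+00, -5.6339e+01,  1.2260e+00, -1.9345e+01,  1.1000e-02,
        1.0000e-02,  0.0000e+00]), 'eef_pos': array([153.551, 630.851, 191.784]), 'tool_rot': array([-3.14 ,  0.   ,  2.903]), 'force': array([ 0.216, -0.064, -0.192]), 'torque': array([-0.026, -0.058, -0.033]), 'gripper_force': np.float64(0.0), 'width': np.float64(85.454)}
scene {'mtx': [[436.077, 0.0, 320.615], [0.0, 436.077, 208.881], [0.0, 0.0, 1.0]], 'R': [[0.784, 0.621, 0.006], [0.484, -0.605, -0.632], [-0.388, 0.498, -0.775]], 't': [-454.913, -176.766, 1620.789]} 0.99605859375
side {'mtx': [[438.826, 0.0, 315.633], [0.0, 438.826, 202.003], [0.0, 0.0, 1.0]], 'R': [[0.996, -0.087, 0.0], [-0.065, -0.744, -0.666], [0.058, 0.663, -0.746]], 't': [-571.669, 161.398, 1018.908]} 0.995859375
```

View pics/scene0.png

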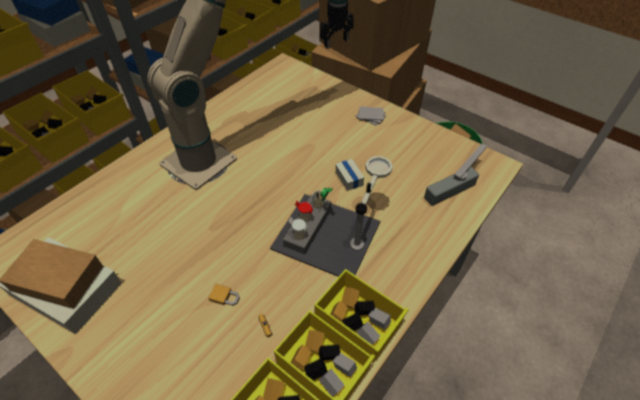

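View pics/side0.png

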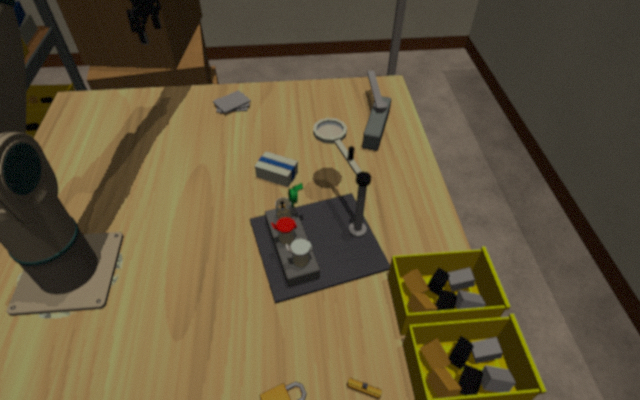

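The side view shows green at about (296,190), red at (285,226) and white at (300,247). The lens is at (330,130), the knob at (351,153), the post top at (363,179) and the carton at (277,167). Red is the middle pot.

```bash
cat > h.py <<'E'
import numpy as np, cv2
from cell import monitor, viewer
def deproj(n,uv,d,m=None):
    m=m or viewer.camera_model(n); uv=np.atleast_2d(uv).astype(float)
    r=np.c_[uv,np.ones(len(uv))]@np.linalg.inv(m["mtx"]).T*np.asarray(d).reshape(-1,1)
    return (r-m["t"])@np.asarray(m["R"])
def plane(n,uv,z):
    m=viewer.camera_model(n); R=np.asarray(m["R"]); C=-R.T@m["t"]
    D=deproj(n,uv,1)-C; return C+D*((z-C[2])/D[:,2])[:,None]
def blobs(mask,mn=15):
    n,l,st,c=cv2.connectedComponentsWithStats(mask.astype(np.uint8)); return [(l==i) for i in range(1,n) if st[i,4]>=mn]
E
python3 - <<'E'
from h import *
np.set_printoptions(precision=1,suppress=True)
for n in ["scene","side"]:
    p=np.load(f"pics/{n}0p.npy"); d=np.load(f"pics/{n}0.npy")
    hsv=cv2.cvtColor(p,cv2.COLOR_RGB2HSV); H,S,V=[hsv[...,i].astype(int) for i in range(3)]
    vv,uu=np.mgrid[:400,:640]; P=deproj(n,np.c_[uu.ravel(),vv.ravel()],d.ravel()).reshape(400,640,3)
    X=P[...,0];Y=P[...,1];Z=P[...,2]
    roi=(X>350)&(X<900)&(Y>-300)&(Y<450)
    ms={"red":((H<6)|(H>174))&(S>150)&(V>90)&roi&(Z>60),"green":(H>50)&(H<80)&(S>120)&roi&(Z>60),
        "white":(S<60)&(V>130)&roi&(Z>70)&(Z<130),"lens":(S<70)&(V>120)&roi&(Z>165)&(Z<215),"dark":(V<70)&(S<90)&roi&(Z>150),
        "board":(V<95)&(S<90)&roi&(Z>2)&(Z<25),"brass":(H>10)&(H<30)&(S>170)&roi&(Z>10)&(Z<60)}
    for k,m in ms.items():
        for b in blobs(m,10):
            v,u=np.nonzero(b); q=P[b]
            print(n,k,len(u),"px",u.mean().round(1),v.mean().round(1),"mean",q.mean(0),"min",q.min(0),"max",q.max(0))
            if k in("white","red"): print("   bbox u",u.min(),u.max(),v.min(),v.max(), "on108",plane(n,[[u.mean(),v.mean()]],108)[0])
            if k=="board" and len(u)>1000:
                c=max(cv2.findContours(b.astype(np.uint8),0,2)[0],key=cv2.contourArea)
                bx=cv2.convexHull(c)[:,0]; w=plane(n,bx,12)[:,:2].astype(np.float32); r=cv2.minAreaRect(w); print("   rect",r,cv2.boxPoints(r).tolist())
E
```

```text
scene red 140 px 304.0 207.0 mean [506.6   9.6 108.5] min [482.2 -10.   97.3] max [528.9  31.1 120.9]
   bbox u 296 312 202 212 on108 [506.3   9.9 108. ]
scene green 52 px 325.0 192.2 mean [535.3  77.1 137.9] min [523.9  65.  119.2] max [550.2  89.7 154.1]
scene white 133 px 297.9 224.0 mean [534.7 -52.5 109.1] min [506.6 -72.2 103.7] max [557.9 -32.  119.1]
   bbox u 290 305 218 229 on108 [534.1 -51.9 108. ]
scene lens 411 px 378.0 167.6 mean [630.8 216.6 196.1] min [589.4 130.4 189.1] max [667.7 266.6 203.8]
scene lens 47 px 365.3 197.6 mean [669.9  91.6 197.4] min [659.2  69.4 192.4] max [678.1 111.6 201.7]
scene dark 24 px 368.8 187.9 mean [665.  113.4 216.7] min [660.9 108.  200.3] max [667.8 119.2 233. ]
scene dark 120 px 360.4 211.1 mean [684.2  48.2 188.7] min [670.5  36.5 150. ] max [697.6  66.8 206.3]
scene board 96 px 348.2 182.4 mean [505.3 251.2  14.8] min [438.3 223.7   2.7] max [545.9 282.6  25. ]
scene board 88 px 438.5 198.3 mean [791.4 382.5  17.8] min [747.  346.5   6.1] max [825.2 448.6  24.8]
scene board 35 px 304.7 197.9 mean [430.7 101.   13.1] min [418.3  81.2
[... 2289 characters left out ...]
.29541015625, 25.55706787109375), (277.02899169921875, 249.33262634277344), 13.532234191894531) [[415.455322265625, 114.35111999511719], [473.7972412109375, -128.0596466064453], [743.135498046875, -63.23698425292969], [684.7935791015625, 179.1737823486328]]
side brass 1439 px 423.8 281.3 mean [ 798.9 -122.2   44.6] min [ 743.1 -200.6   10.2] max [899.7 -82.4  60. ]
side brass 762 px 412.6 319.5 mean [ 753.9 -205.4   40.7] min [ 729.  -299.3   10. ] max [899.7 -82.5  60. ]
side brass 22 px 444.2 284.6 mean [ 839.1 -136.4   46.7] min [ 826.5 -155.9   22.2] max [ 855.  -117.4   59.1]
side brass 1169 px 445.7 341.4 mean [ 808.4 -259.1   41.9] min [ 745.3 -299.8   10. ] max [ 899.9 -243.4   60. ]
```

arm_command(series=[100,-2.4,-2.4,-1.5,0,100,-4.8,-4.8,-3,0,100,-7.2,-7.2,-4.5,0,100,-9.6,-9.6,-6,0,100,-12,-12,-7.5,0])

```text
clock: 0.52
eef_pos: [242.4, 484.7, 267.9]
tool_rot: [-3.14, -0.0, 2.903]
force: [0.8, 1.0, -0.0]
width: 85.4
gripper_force: 0.0
```

arm_command(series=[100,-2.4,-2.4,-1.5,0,100,-4.8,-4.8,-3,0,100,-7.2,-7.2,-4.5,0,100,-9.6,-9.6,-6,0,100,-12,-12,-7.5,0])

```text
clock: 0.93
eef_pos: [330.5, 339.8, 343.2]
tool_rot: [-3.141, -0.0, 2.903]
force: [0.2, -0.2, -0.1]
width: 85.5
gripper_force: 0.0
```

arm_command(series=[0,-2.6,-2.5,0,0,0,-5.2,-5,0,0,0,-7.8,-7.5,0,0,0,-10.4,-10,0,0,0,-13,-12.5,0,0])

```text
clock: 1.35
eef_pos: [427.2, 187.7, 342.6]
tool_rot: [-3.142, -0.0, 2.903]
force: [1.1, 0.7, 0.4]
width: 25.7
gripper_force: 0.0
```

arm_command(series=[0,-2.5,-2.4,0,-5.5,0,-5,-4.8,0,-11,0,-7.5,-7.2,0,-16.5,0,-10,-9.6,0,-22,0,-12.5,-12,0,-27.3])

```text
clock: 1.77
eef_pos: [520.3, 41.7, 342.4]
tool_rot: [3.141, -0.001, -2.899]
force: [0.7, -0.1, -1.1]
width: -0.1
gripper_force: 0.0
```

```bash
python3 - <<'E'
from h import *
s=monitor.read_state(); m=viewer.camera_model("wrist"); print(s["eef_pos"],s["tool_rot"],s["qpos"],{k:np.round(v,3).tolist() if not isinstance(v,str) else v for k,v in m.items()})
R=np.asarray(m["R"]); print(-R.T@m["t"])
p,d=viewer.get_image("wrist"); cv2.imwrite("pics/w1.png",p[:,:,::-1]); np.savez("pics/w1.npz",p=p,d=d,**{k:m[k] for k in("mtx","R","t")})
E
```

```text
[520.29106547  41.71264423 342.44271177] [ 3.14134251e+00 -6.16056897e-04 -2.89911088e+00] [-0.30752465  0.30593266  0.23920639  1.64791997 -0.07686758  1.19759388
  1.76236419] {'mtx': [[309.707, 0.0, 321.253], [0.0, 309.707, 204.426], [0.0, 0.0, 1.0]], 'R': [[-0.24, 0.971, 0.001], [0.927, 0.229, 0.298], [0.289, 0.072, -0.955]], 't': [83.691, -572.739, 369.501]}
[444.04316678  23.28549396 523.30497015]
```

View pics/w1.png

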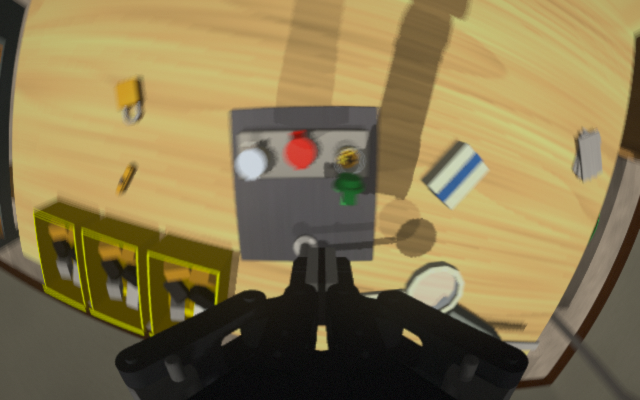

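The wrist view shows the red cap at (300,152) with its lip upward, the open green pot at (348,160) with its cap at (349,188), and white at (251,162). Next I refine the pot centres and yaws.

```bash
cat >> h.py <<'E'
def fray(m,uv):
    K=np.asarray(m["mtx"]); a=(np.atleast_2d(uv).astype(float)-K[:2,2])/K[0,0]; t=np.linalg.norm(a,axis=1)
    c=np.c_[a*(np.sin(t)/np.maximum(t,1e-9))[:,None],np.cos(t)]
    R=np.asarray(m["R"]); return -R.T@m["t"], c@R
def fplane(m,uv,z):
    C,D=fray(m,uv); return C+D*((z-C[2])/D[:,2])[:,None]
E
python3 - <<'E'
from h import *
np.set_printoptions(precision=1,suppress=True)
f=np.load("pics/w1.npz"); p,d=f["p"],f["d"]; m={k:f[k] for k in("mtx","R","t")}
hsv=cv2.cvtColor(p,cv2.COLOR_RGB2HSV); H,S,V=[hsv[...,i].astype(int) for i in range(3)]
roi=np.zeros(H.shape,bool); roi[100:225,225:385]=1
M={"red":((H<6)|(H>174))&(S>150)&(V>80),"green":(H>50)&(H<85)&(S>120),"white":(S<60)&(V>150)}
for k,a in M.items():
    b=max(blobs(a&roi,20),key=lambda x:x.sum()); v,u=np.nonzero(b); uv=np.c_[u,v]
    C,D=fray(m,uv); cz=D@0 if 0 else None
    fwd=np.asarray(m["R"])[2]; q=C+D*(d[b]/(D@fwd))[:,None]
    print(k,len(u),"depth mean",q.mean(0),"z pct",np.percentile(q[:,2],[2,50,98]))
    if k!="green":
        w=fplane(m,uv,108)[:,:2]
        # body: erode to remove lip
        e=cv2.morphologyEx(b.astype(np.uint8),cv2.MORPH_OPEN,cv2.getStructuringElement(2,(19,19)))>0
        v2,u2=np.nonzero(e); w2=fplane(m,np.c_[u2,v2],108)[:,:2]; c=w2.mean(0)
        r=w-c; far=r[(np.linalg.norm(r,axis=1)>23)&(r[:,0]<0)]; print("  disc",c,"eq diam",2*np.sqrt(np.ptp(w2[:,0])*np.ptp(w2[:,1]))/2,"lip dir n",len(far),far.mean(0) if len(far) else 0)
    else:
        w=q; 
        for lo,hi in((105,120),(120,130),(130,140),(140,160)):
            t=q[(q[:,2]>lo)&(q[:,2]<hi)]; print("  ",lo,len(t),t.mean(0) if len(t) else 0)
        rect=cv2.minAreaRect(fplane(m,uv,135)[:,:2].astype(np.float32)); print("  rect",rect)
y=(H>15)&(H<35)&(S>130)&roi; y[:,:325]=0; v,u=np.nonzero(y); print("brass",len(u),fplane(m,[[u.mean(),v.mean()]],60))
E
```

```text
red 779 depth mean [502.3   8.8 107.1] z pct [ 51.3 107.6 119. ]
  disc [503.9   9.6] eq diam 39.77416640692954 lip dir n 57 [-24.5  -8.7]
green 515 depth mean [530.6  81.5 135.7] z pct [ 11.8 138.7 150.6]
   105 7 [521.4  73.5 118.3]
   120 54 [521.   74.9 125.7]
   130 232 [525.   80.3 136.3]
   140 198 [536.   84.2 145.6]
  rect ((533.0302734375, 82.04946899414062), (40.292442321777344, 32.7274284362793), 14.188204765319824)
white 916 depth mean [534.4 -61.1  90. ] z pct [ 10.5 107.1 118.5]
  disc [535.4 -55. ] eq diam 42.92110302414294 lip dir n 159 [-28.9 -12.6]
brass 238 [[504.6  79.6  60. ]]
```

arm_command(series=[0,-3.5,1.8,0.5,0,0,-7,3.6,2,0,0,-7.9,4,5.5,0,0,-7.9,4,9.5,0,0,-7.9,4,13.5,0])

```text
clock: 2.23
eef_pos: [587.7, 101.9, 205.9]
tool_rot: [3.141, 0.001, -2.903]
force: [-0.5, -0.7, 0.3]
width: -0.2
gripper_force: 0.0
```

arm_command(series=[0,0,0,3,0,0,0,0,6,0,0,0,0,8.5,0,0,0,0,8.5,0,0,0,0,8.5,0])

```text
clock: 2.65
eef_pos: [586.2, 100.7, 121.7]
tool_rot: [3.142, -0.003, -2.904]
force: [0.6, -0.2, 1.5]
width: -0.4
gripper_force: 0.0
```

Push towards the robot, 88 mm in two calls.

arm_command(series=[0,1.5,0,0,0,0,3,0,0,0,0,4,0,0,0,0,5,0,0,0,0,6,0,0,0])

```text
clock: 3.07
eef_pos: [530.3, 86.8, 125.2]
tool_rot: [-3.142, 0.004, -2.904]
force: [0.3, -0.2, 0.5]
width: 0.1
gripper_force: 0.0
```

arm_command(series=[0,0.8,0,0,0,0,1.6,0,0,0,0,2.2,0,0,0,0,2.8,0,0,0,0,2.8,0,0,0])

```text
clock: 3.48
eef_pos: [500.7, 79.7, 123.0]
tool_rot: [3.141, -0.001, -2.904]
force: [-0.5, 0.2, 0.7]
width: -0.2
gripper_force: 0.0
```

Now press down gently.

arm_command(series=[0,0,0,0.4,0,0,0,0,0.8,0,0,0,0,1.1,0,0,0,0,1.3,0,0,0,0,1.3,0])

```text
clock: 3.9
eef_pos: [501.5, 80.0, 108.9]
tool_rot: [-3.142, -0.001, -2.904]
force: [1.5, 0.4, -0.1]
width: 0.2
gripper_force: 0.0
```

arm_command(series=[0,0,0,0.1,0,0,0,0,0.2,0,0,0,0,0.3,0,0,0,0,0.3,0,0,0,0,0.3,0])

```text
clock: 4.32
eef_pos: [501.8, 80.0, 106.7]
tool_rot: [3.142, 0.0, -2.904]
force: [-0.0, -0.3, 0.8]
width: -0.2
gripper_force: 0.0
```

```bash
python3 - <<'E'
from h import *
p,d=viewer.get_image("side"); q,e=viewer.get_image("wrist")
a=cv2.resize(p[150:290,230:410],None,fx=3,fy=3); b=cv2.resize(q[100:240,220:400],None,fx=3,fy=3)
cv2.imwrite("pics/g2.png",np.vstack([a[:300],b[:300]])[:,:,::-1])
E
```

```text
(no output)
```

View pics/g2.png

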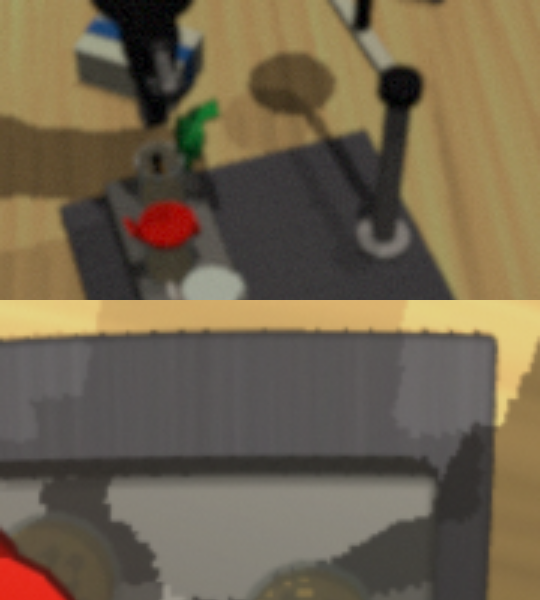

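The cap is still standing open. The finger tip appears at about (281,190) in the side view, above the pot mouth, so I'll project the TCP to check.

```bash
python3 - <<'E'
from h import *
s=monitor.read_state();print(s["eef_pos"],s["width"],s["clock"])
m=viewer.camera_model("side")
for X in ([501.8,80,106.7],[501.8,80,120],[501.8,80,130],[504,79.5,102],[587,100,122],[540,90,122]):
    c=m["R"]@np.array(X)+m["t"]; c=np.asarray(m["mtx"])@c; print(X,c[:2]/c[2])
p,d=viewer.get_image("side")
P=deproj("side",[[281,u] for u in range(170,204,3)],d[range(170,204,3),281]); print(P.round(0))
hsv=cv2.cvtColor(p,cv2.COLOR_RGB2HSV); g=(hsv[...,0]>50)&(hsv[...,0]<80)&(hsv[...,1]>120); g[:150]=0
v,u=np.nonzero(g); q=deproj("side",np.c_[u,v],d[g]); k=(q[:,2]>60)&(q[:,0]<620); print(q[k].min(0),q[k].max(0),q[k].mean(0))
E
```

```text
[501.85729776  80.0244964  106.77039394] -0.07035165543573907 4.4167
[501.8, 80, 106.7] [281.82361339 201.31915007]
[501.8, 80, 120] [281.49395186 197.47271547]
[501.8, 80, 130] [281.24179328 194.53057215]
[504, 79.5, 102] [282.88898695 202.75892375]
[587, 100, 122] [317.52623018 188.27792054]
[540, 90, 122] [297.75456183 192.66469069]
[[507.  39. 247.]
 [506.  52. 226.]
 [505.  83. 187.]
 [506.  22. 238.]
 [505.  16. 235.]
 [504.  31. 212.]
 [503.  65. 167.]
 [502.  67. 156.]
 [498. 203.  -1.]
 [498. 192.  -1.]
 [500.  96.  94.]
 [500.  76. 106.]]
[ 21.29736756 -63.75890256  98.3014992 ] [548.25738838  93.04890681 358.05215482] [385.34390137  36.34470464 197.78469132]
```

```bash
python3 - <<'E'
from h import *
q,e=viewer.get_image("wrist"); p,_=viewer.get_image("scene")
a=cv2.resize(q[200:400,180:460],None,fx=2,fy=2); b=cv2.resize(p[160:260,260:400],None,fx=4,fy=4)[:300]
im=np.zeros((700,560,3),np.uint8)[:600]; im[:300,:]=a[:300]; im[300:600]=b
cv2.imwrite("pics/g3.png",im[:,:,::-1])
E
```

```text
(no output)
```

View pics/g3.png

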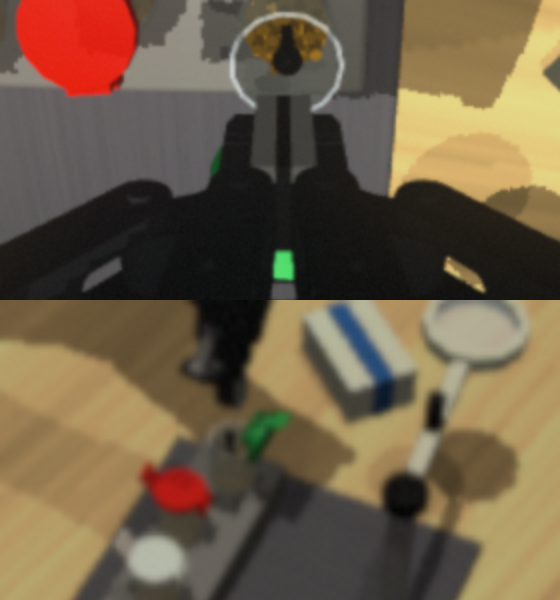

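The finger tips sit at about (322,249) in the wrist image, while the pot ring is centred at about (322,232). The green cap stands behind the finger. I'll check where the TCP projects.

```bash
python3 - <<'E'
from h import *
s=monitor.read_state(); m=viewer.camera_model("wrist"); R=np.asarray(m["R"])
def proj(X):
    c=R@np.asarray(X)+m["t"]; r=np.hypot(c[0],c[1]); t=np.arctan2(r,c[2]); return np.asarray(m["mtx"])[:2,2]+m["mtx"][0][0]*t*c[:2]/r, c[2]
T=s["eef_pos"]; print(T)
for dz in (0,10,19,30,40): print(dz,proj(T+[0,0,dz]))
print("pot",proj([504.5,79.5,102]))
q,d=viewer.get_image("wrist")
for r in range(225,300,6): print(r,q[r,322],q[r,315],d[r,315].round(0), end=" | "); C,D=fray(m,[[315,r]]); print((C+D[0]*d[r,315]/(D[0]@R[2])).round(0))
E
```

```text
[501.82307156  80.01368799 106.77344021]
0 (array([320.40988413, 237.43324739]), np.float64(196.0393795674513))
10 (array([320.37558866, 243.99807899]), np.float64(186.49594420557167))
19 (array([320.34195745, 250.4735105 ]), np.float64(177.90685237988004))
30 (array([320.2968199 , 259.22447781]), np.float64(167.40907348181244))
40 (array([320.2514127, 268.0989818]), np.float64(157.8656381199328))
pot (array([318.6981673 , 238.00296822]), np.float64(201.3354107050634))
225 [26 26 23] [99 74 31] 227.0 | [506.  77.  75.]
231 [27 26 24] [78 62 38] 244.0 | [517.  79.  61.]
237 [42 41 38] [84 79 68] 235.0 | [518.  79.  71.]
243 [79 80 73] [77 78 72] 224.0 | [517.  80.  82.]
249 [28 27 24] [67 65 61] 149.0 | [490.  74. 151.]
255 [25 24 22] [64 63 58] 143.0 | [489.  75. 158.]
261 [24 21 20] [64 62 58] 139.0 | [490.  75. 162.]
267 [24 22 20] [64 63 59] 132.0 | [489.  75. 169.]
273 [24 22 19] [66 64 61] 128.0 | [490.  75. 174.]
279 [24 23 21] [63 63 59] 121.0 | [489.  75. 181.]
285 [29 29 27] [89 88 82] 121.0 | [491.  75. 182.]
291 [27 26 25] [33 30 29] 113.0 | [489.  75. 189.]
297 [28 28 26] [19 21 19] 108.0 | [488.  75. 194.]
```

```bash
python3 - <<'E'
from h import *
np.set_printoptions(linewidth=200)
q,d=viewer.get_image("wrist")
print(d[212:262:3,304:342:3].round(0).astype(int)); print(q[212:262:3,304:342:3].sum(2)//3)
b=cv2.resize(q[190:300,260:385],None,fx=6,fy=5.4,interpolation=cv2.INTER_CUBIC); cv2.imwrite("pics/g4.png",np.clip(b.astype(int)*1.6,0,255)[:,:,::-1])
E
```

```text
[[198 197 219 220 234 237 228 227 227 238 230 221 195]
 [198 224 220 221 228 239 220 222 224 239 224 226 239]
 [220 233 231 223 224 239 214 215 225 240 224 224 241]
 [241 226 228 224 224 241 208 209 228 229 224 229 240]
 [239 224 224 230 227 197 196 197 197 223 241 222 241]
 [235 225 224 228 227 195 196 195 196 223 241 223 223]
 [232 240 242 243 198 196 195 195 196 197 243 223 234]
 [227 231 235 241 229 196 196 195 196 241 239 234 229]
 [222 228 232 236 230 196 196 197 198 235 234 231 225]
 [218 223 226 230 232 233 233 232 232 231 227 226 219]
 [214 219 222 225 226 229 229 227 227 226 224 220 216]
 [209 214 217 219 220 223 223 222 221 221 218 215 212]
 [205 210 152 152 152 151 152 151 151 151 151 213 209]
 [205 204 148 148 148 147 147 148 147 146 147 207 204]
 [305 145 144 145 144 145 144 146 145 145 144 205 303]
 [150 141 142 142 142 140 141 142 142 142 142 150 149]
 [148 139 140 139 140 139 138 139 140 140 140 148 147]]
[[119 170  84  64  64  65  49  43  54  78  57 135 171]
 [156  66  71  73  55  53  22  29  73  80  56  74  87]
 [ 76  62  57  75  69  60  23  26  65  72  71  69  71]
[... 189 characters left out ...]
28  27  29  25  57  80  93  84]
 [ 93  93  92  94  61  25  24  23  24  72  83  82  84]
 [ 93  94  94  82  72  47  26  29  65  89  89  86  89]
 [ 93  83  74  77  77  77  76  85  88  89  90  89  90]
 [ 93  85  75  77  77  77  78  83  87  88  89  92  89]
 [ 88  86  82  77  76  76  77  82  84  85  85  85  86]
 [118  83  64  63  64  33  30  53  63  64  67  94  93]
 [161 125  64  63  64  28  25  52  64  65  66 102 166]
 [ 99 106  63  63  63  27  23  52  63  62  72 162 106]
 [ 42  52  64  63  62  30  24  51  64  64  62  43  41]
 [ 25  53  61  63  63  25  23  51  64  64  61  29  26]][ WARN:0@0.669] global loadsave.cpp:1063 imwrite_ Unsupported depth image for selected encoder is fallbacked to CV_8U.
```

View pics/g4.png

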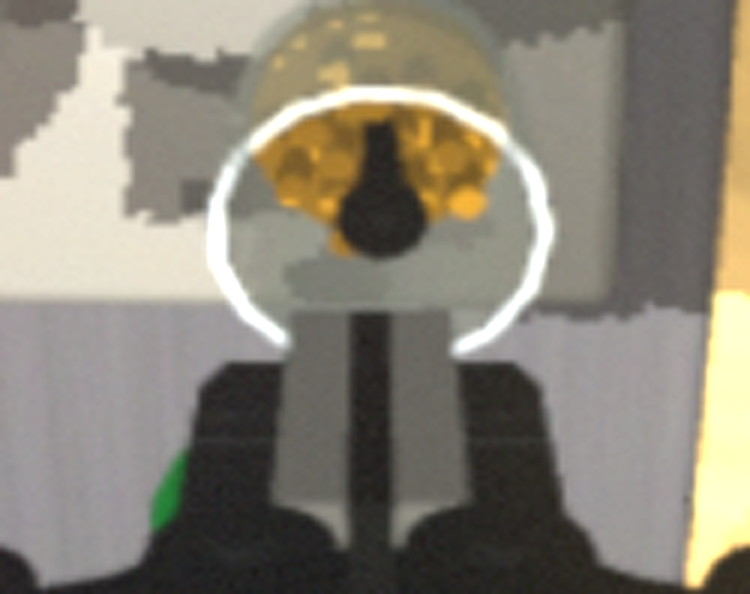

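```bash
python3 - <<'E'
from h import *
np.set_printoptions(linewidth=200)
f=np.load("pics/w1.npz"); print(f["p"].sum(2)[145:175:3,335:365:3]//3); print(f["d"][145:175:3,335:365:3].round(0).astype(int))
p0=np.load("pics/side0p.npy"); d0=np.load("pics/side0.npy"); p,d=viewer.get_image("side")
a=np.hstack([cv2.resize(x[170:230,255:325],None,fx=5,fy=5,interpolation=cv2.INTER_CUBIC) for x in (p0,p)])
b=np.hstack([cv2.resize(f["p"][130:190,313:383],None,fx=5,fy=5,interpolation=cv2.INTER_CUBIC),np.zeros((300,350,3),np.uint8)])
cv2.imwrite("pics/g5.png",np.vstack([a,b])[:,:,::-1])
print(deproj("side",[[u,v] for v in (196,199,202,205) for u in (280,283)],[d[v,u] for v in (196,199,202,205) for u in (280,283)]).round(0))
E
```

```text
[[136 126 118 105  95  96 119 132 145 146]
 [132 107  85  87 118 134 123 124 122 123]
 [120  99 134 134 118  95 127 109 101  90]
 [113 107 110 112 115 103  89 104 105  98]
 [125 126 130  97  68  45  70  85  95  94]
 [129 111 110  99  55  38  49  68  95  98]
 [ 93 104  94  96  61  51  74  83 101  94]
 [ 72  81  78  63  65  66  74  78  94 100]
 [ 88  91  86  73  68  71  73  88 103  99]
 [ 70  77  71  63  60  66  92 111  96  81]]
[[465 466 466 465 452 448 454 466 465 466]
 [469 466 452 435 419 419 418 419 444 467]
 [470 468 434 419 447 457 445 457 419 469]
 [471 454 420 448 460 448 459 461 445 443]
 [470 451 442 461 445 438 418 445 463 450]
 [473 449 464 446 454 421 418 422 464 449]
 [474 474 464 466 450 462 421 465 460 442]
 [475 476 439 467 450 466 466 461 446 431]
 [477 478 427 438 457 460 455 448 435 427]
 [479 480 479 413 415 415 419 418 479 480]]
[[495. 198.  -2.]
 [503. 198.  -3.]
 [498.  95.  99.]
 [505.  97.  96.]
 [497.  80. 105.]
 [504.  81. 103.]
 [496.  96.  77.]
 [503.  94.  77.]]
```

View pics/g5.png

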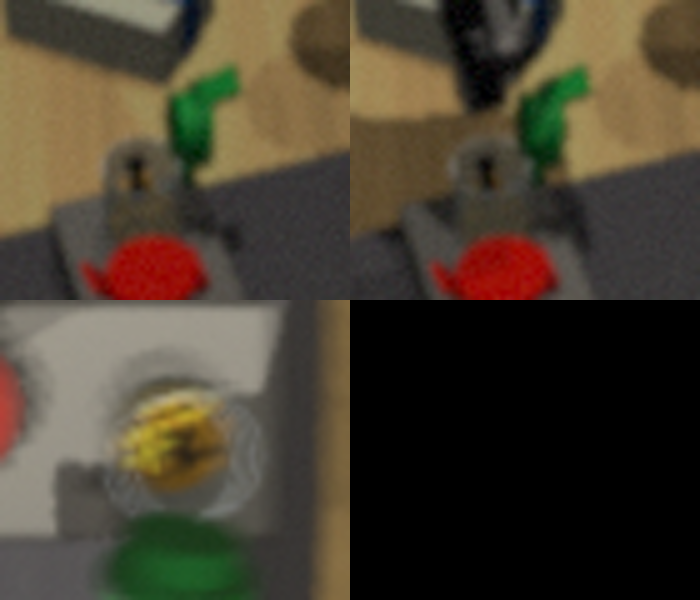

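The black ball is static pot contents. Depth shows the finger tips actually end at z≈150 when the nominal TCP reads 106.7, about 42 mm short, so the finger passed over the cap. I'll go back and retry lower.

arm_command(series=[0,0,0,-2,0,0,-3.2,0,-2,0,0,-6.4,0,-2,0,0,-9,0,-2,0,0,-9,0,-2,0])

```text
clock: 5.13
eef_pos: [595.0, 103.0, 127.1]
tool_rot: [-3.141, 0.007, -2.903]
force: [0.7, 0.3, 0.6]
width: 0.1
gripper_force: 0.0
```

arm_command(series=[0,0,0,1.5,0,0,0,0,3,0,0,0,0,3.6,0,0,0,0,3.6,0,0,0,0,3.6,0])

```text
clock: 5.55
eef_pos: [588.8, 101.0, 90.7]
tool_rot: [-3.142, -0.001, -2.904]
force: [-0.5, -0.5, -0.1]
width: -0.1
gripper_force: 0.0
```

arm_command(series=[0,1,0,0,0,0,2,0,0,0,0,3,0,0,0,0,3.7,0,0,0,0,4.4,0,0,0])

```text
clock: 5.97
eef_pos: [547.0, 90.9, 91.7]
tool_rot: [-3.142, 0.002, -2.904]
force: [0.6, 0.3, 0.2]
width: 0.1
gripper_force: 0.2
```

```bash
python3 - <<'E'
from h import *
p,d=viewer.get_image("side"); q,e=viewer.get_image("wrist")
a=cv2.resize(p[150:250,250:390],None,fx=4,fy=3); b=cv2.resize(q[180:330,180:460],None,fx=2,fy=2)
cv2.imwrite("pics/g6.png",np.vstack([a,b])[:,:,::-1])
E
```

```text
(no output)
```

View pics/g6.png

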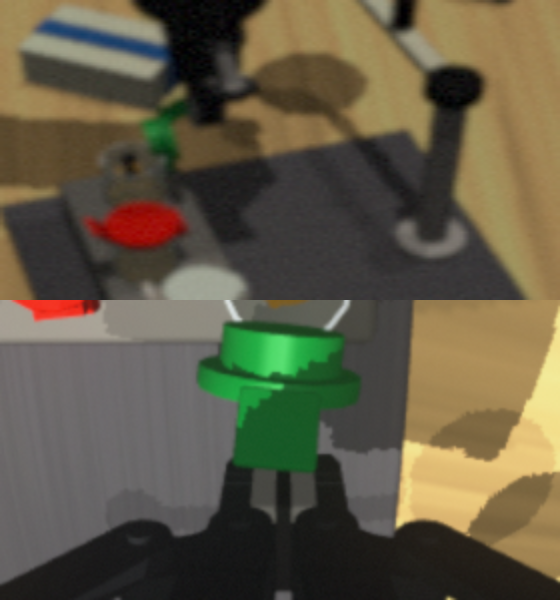

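The finger is now correctly behind the green lip, with the cap centred on the tool. Continue the push.

arm_command(series=[0,0.8,0,0,0,0,1.6,0,0,0,0,2.4,0,0,0,0,3.2,0,0,0,0,3.9,0,0,0])

```text
clock: 6.48
eef_pos: [507.5, 81.3, 90.7]
tool_rot: [-3.142, -0.0, -2.904]
force: [0.4, 0.6, -1.0]
width: 0.0
gripper_force: 0.4
```

arm_command(series=[0,0.4,0,0.3,0,0,0.8,0,0.6,0,0,0.8,0,0.9,0,0,0.8,0,1.2,0,0,0.8,0,1.2,0])

```text
clock: 6.9
eef_pos: [500.1, 79.7, 78.3]
tool_rot: [3.141, -0.002, -2.904]
force: [-1.4, -0.5, 3.2]
width: -0.0
gripper_force: 1.4
```

arm_command(series=[0,0,0,0.3,0,0,0,0,0.6,0,0,0,0,0.8,0,0,0,0,1.0,0,0,0,0,1.0,0])

```text
clock: 7.32
eef_pos: [500.8, 79.8, 69.3]
tool_rot: [3.141, -0.0, -2.904]
force: [-2.5, -0.5, 9.0]
width: 0.3
gripper_force: 4.6
```

arm_command(series=[0,0,0,0.15,0,0,0,0,0.3,0,0,0,0,0.4,0,0,0,0,0.4,0,0,0,0,0.4,0])

```text
clock: 7.73
eef_pos: [500.9, 79.8, 68.6]
tool_rot: [3.14, 0.002, -2.905]
force: [-9.9, -1.2, 43.7]
width: -0.3
gripper_force: 22.2
```

The force rose to 44 N on a hard stop at tip z≈108, so the cap should be shut. Retreat towards the red lip and check.

arm_command(series=[0,0,0,-2,0,0,0,0,-4.5,0,0,2.5,-2.5,-6,0,0,5,-5,-6,0,0,7,-7.3,-6,0])

```text
clock: 8.15
eef_pos: [449.4, -8.7, 125.4]
tool_rot: [-3.141, 0.001, -2.903]
force: [0.1, -1.5, 0.1]
width: -0.1
gripper_force: 0.0
```

```bash
python3 - <<'E'
from h import *
np.set_printoptions(precision=1,suppress=True)
s=monitor.read_state(); print(s["eef_pos"],s["force"])
m=viewer.camera_model("wrist"); p,d=viewer.get_image("wrist"); g,_=viewer.get_image("side")
hsv=cv2.cvtColor(p,cv2.COLOR_RGB2HSV); H,S,V=[hsv[...,i].astype(int) for i in range(3)]
for k,a in {"red":((H<6)|(H>174))&(S>150)&(V>80),"green":(H>50)&(H<85)&(S>120)}.items():
  for b in blobs(a,150):
    v,u=np.nonzero(b); C,D=fray(m,np.c_[u,v]); q=C+D*(d[b]/(D@np.asarray(m["R"])[2]))[:,None]
    q=q[q[:,2]>80]; 
    if len(q)<20: continue
    disc=q[(q[:,2]<110)]; lip=q[q[:,2]>113]; print(k,len(q),(u.min(),u.max(),v.min(),v.max()),"disc",disc.mean(0),disc.min(0),disc.max(0),"lip",len(lip),lip.mean(0) if len(lip) else 0, q[:,2].max())
a=cv2.resize(g[150:250,250:390],None,fx=4,fy=3); b=cv2.resize(p[180:330,180:460],None,fx=2,fy=2)
cv2.imwrite("pics/g7.png",np.vstack([a,b])[:,:,::-1])
E
```

```text
[449.4  -8.7 125.4] [ 0.1 -1.5  0.1]
green 552 (np.int64(396), np.int64(431), np.int64(280), np.int64(306)) disc [486.9  79.3 106.2] [476.6  64.5  93.7] [496.1  95.7 109.8] lip 120 [461.3  59.8 142.2] 306.1338544174368
```

View pics/g7.png

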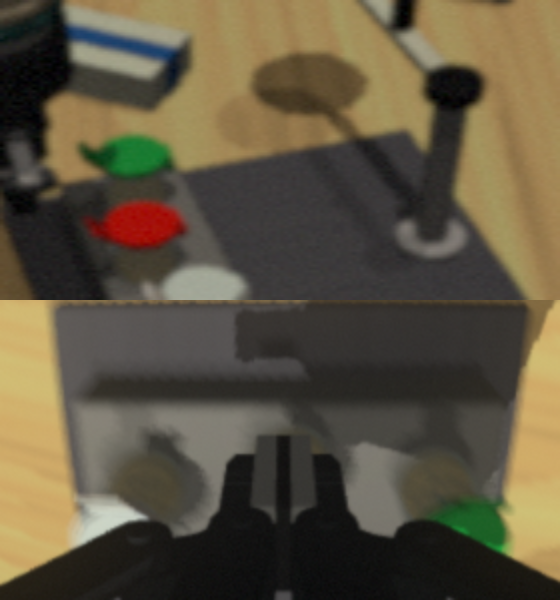

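Green is shut flat at about (133,155) in the crop, level with red. Lower in front of the red lip and creep forward.

arm_command(series=[0,0,0,2.5,0,0,0,0,4.5,0,0,0,0,5.6,0,0,-0.7,0,5.6,0,0,-1.3,0,5.6,0])

```text
clock: 8.67
eef_pos: [463.1, -4.2, 68.2]
tool_rot: [3.141, -0.001, -2.904]
force: [-0.6, -0.9, 0.5]
width: 0.1
gripper_force: 0.0
```

arm_command(series=[0,-0.2,0,0,0,0,-0.4,0,0,0,0,-0.6,0,0,0,0,-0.6,0,-0.2,0,0,-0.6,0,-0.4,0])

```text
clock: 9.08
eef_pos: [467.1, -3.4, 72.7]
tool_rot: [3.141, -0.002, -2.904]
force: [-3.5, -1.1, -3.3]
width: -0.0
gripper_force: 1.8
```

arm_command(series=[0,-0.2,0,0,0,0,-0.4,0,-0.2,0,0,-0.6,0,-0.4,0,0,-0.7,0,-0.7,0,0,-0.7,0,-1.0,0])

```text
clock: 9.5
eef_pos: [471.2, -2.1, 82.4]
tool_rot: [3.14, -0.007, -2.905]
force: [-4.9, -0.9, 2.4]
width: -0.3
gripper_force: 3.1
```

arm_command(series=[0,-0.3,0,0,0,0,-0.6,0,0,0,0,-0.9,0,-0.1,0,0,-1.2,0,-0.2,0,0,-1.2,0,-0.2,0])

```text
clock: 9.92
eef_pos: [471.7, -1.6, 83.7]
tool_rot: [3.137, -0.027, -2.906]
force: [-26.7, -7.1, 16.9]
width: 0.3
gripper_force: 13.7
```

```bash
python3 - <<'E'
from h import *
np.set_printoptions(precision=1,suppress=True)
s=monitor.read_state(); print(s["eef_pos"],s["force"])
for n in("side","scene"):
    g,d=viewer.get_image(n); hsv=cv2.cvtColor(g,cv2.COLOR_RGB2HSV).astype(int); H,S,V=hsv[...,0],hsv[...,1],hsv[...,2]
    r=((H<6)|(H>174))&(S>150)&(V>80)
    v,u=np.nonzero(r); q=deproj(n,np.c_[u,v],d[r]); k=(abs(q[:,0]-500)<60)&(abs(q[:,1]-10)<50)&(q[:,2]>80); q=q[k]
    print(n,len(q),(u[k].min(),u[k].max(),v[k].min(),v[k].max()),q.mean(0),np.percentile(q,[3,97],axis=0))
E
```

```text
[471.7  -1.6  83.7] [-26.7  -7.1  16.9]
side 174 (np.int64(278), np.int64(295), np.int64(217), np.int64(230)) [511.4   9.1 111.3] [[495.5  -8.9 105.6]
 [527.9  27.7 116.1]]
scene 132 (np.int64(299), np.int64(312), np.int64(201), np.int64(212)) [511.2  11.  112.6] [[493.3  -7.1 100.4]
 [528.3  28.3 119.9]]
```

The tip has ridden up onto the lip's end face (force −27/+17 N, cap hardly raised). Back off, go lower, and press harder in x before lifting.

arm_command(series=[0,1.5,0,0,0,0,2.8,0,0,0,0,2.8,0,1.2,0,0,2.8,0,2.5,0,0,2.8,0,2.5,0])

```text
clock: 10.43
eef_pos: [460.5, -5.0, 59.1]
tool_rot: [-3.142, 0.001, -2.904]
force: [-1.6, -0.3, -1.1]
width: 0.0
gripper_force: 0.0
```

arm_command(series=[0,-0.4,0,0,0,0,-0.8,0,0,0,0,-1.0,0,0,0,0,-1.2,0,0,0,0,-1.4,0,0,0])

```text
clock: 10.85
eef_pos: [474.1, -1.8, 60.1]
tool_rot: [-3.141, 0.001, -2.904]
force: [-0.2, -0.7, -0.5]
width: 0.0
gripper_force: 0.0
```

```bash
cat >> h.py <<'E'
def red(show=None):
    np.set_printoptions(precision=1,suppress=True)
    for n in("side","scene"):
        g,d=viewer.get_image(n); hsv=cv2.cvtColor(g,cv2.COLOR_RGB2HSV).astype(int); H,S,V=hsv[...,0],hsv[...,1],hsv[...,2]
        r=((H<6)|(H>174))&(S>150)&(V>80)
        v,u=np.nonzero(r); q=deproj(n,np.c_[u,v],d[r]); k=(abs(q[:,0]-510)<70)&(abs(q[:,1]-10)<50)&(q[:,2]>80); q=q[k]
        print(n,len(q),(u[k].min(),u[k].max(),v[k].min(),v[k].max()),q.mean(0),np.percentile(q,[3,97],axis=0))
        if show and n=="side": cv2.imwrite(show,cv2.resize(g[150:250,250:390],None,fx=4,fy=4)[:,:,::-1])
E
python3 -c "
from h import *
red('pics/r1.png')"
```

```text
side 168 (np.int64(279), np.int64(296), np.int64(215), np.int64(228)) [511.9  10.8 114.6] [[496.3  -7.5 106.9]
 [528.3  29.7 121.8]]
scene 129 (np.int64(300), np.int64(312), np.int64(200), np.int64(212)) [512.4  11.9 115.2] [[495.2  -7.2 101.6]
 [528.8  30.7 125.2]]
```

View pics/r1.png

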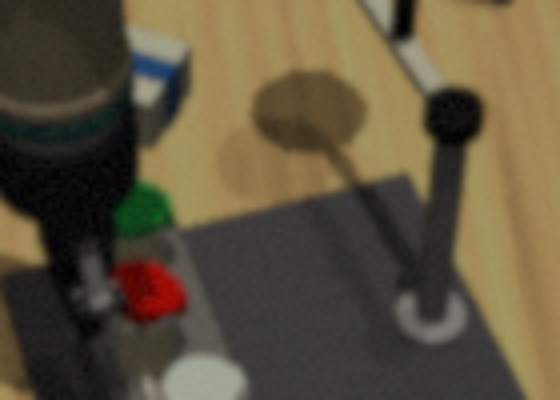

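The red cap now stands at about 0.44 rad, with its tilted disc at (150,290) in the crop. Raise the tip above the rim, then sweep the cap back.

arm_command(series=[0,0,0,-1.0,0,0,0,0,-1.6,0,0,-0.6,0,-2,0,0,-1.2,0,-2.4,0,0,-1.8,0,-2.8,0])

```text
clock: 11.37
eef_pos: [489.0, 2.1, 87.8]
tool_rot: [3.141, -0.004, -2.904]
force: [-3.8, -0.5, 3.1]
width: 0.2
gripper_force: 1.5
```

arm_command(series=[0,-0.6,0,-0.2,0,0,-1.2,0,-0.4,0,0,-1.8,0,-0.6,0,0,-2.4,0,-0.6,0,0,-2.4,0,-0.6,0])

```text
clock: 11.78
eef_pos: [505.0, 6.3, 95.4]
tool_rot: [3.138, -0.018, -2.905]
force: [-24.3, -2.9, 43.0]
width: -0.1
gripper_force: 24.6
```

```bash
python3 - <<'E'
from h import *
red()
p,d=viewer.get_image("wrist"); g,_=viewer.get_image("scene")
a=cv2.resize(p[180:330,180:460],None,fx=2,fy=2); b=cv2.resize(g[160:260,260:400],None,fx=4,fy=3)
cv2.imwrite("pics/r2.png",np.vstack([a,b])[:,:,::-1]); print(monitor.read_state()["force"])
E
```

```text
Traceback (most recent call last):
  File "h.py", line 24, in red
    print(n,len(q),(u[k].min(),u[k].max(),v[k].min(),v[k].max()),q.mean(0),np.percentile(q,[3,97],axis=0))
                    ~~~~~~~~^^
ValueError: zero-size array to reduction operation minimum which has no identity
```

I have used all 10 views, so from here I rely on measurements alone.

```bash
cat >> h.py <<'E'
def cols(n="wrist",key="red",lo=80,hi=175):
    np.set_printoptions(precision=0,suppress=True,linewidth=180)
    m=viewer.camera_model(n); p,d=viewer.get_image(n); hsv=cv2.cvtColor(p,cv2.COLOR_RGB2HSV).astype(int); H,S,V=hsv[...,0],hsv[...,1],hsv[...,2]
    a={"red":((H<6)|(H>174))&(S>140)&(V>50),"green":(H>50)&(H<85)&(S>120)}[key]
    v,u=np.nonzero(a); 
    if n=="wrist": C,D=fray(m,np.c_[u,v]); q=C+D*(d[a]/(D@np.asarray(m["R"])[2]))[:,None]
    else: q=deproj(n,np.c_[u,v],d[a])
    k=(q[:,2]>lo)&(q[:,2]<hi)&(abs(q[:,0]-520)<80)&(abs(q[:,1]-15)<45); q=q[k]; e=np.array([.955,.295])
    print(n,key,len(q), "u",u[k].min() if len(q) else 0,u[k].max() if len(q) else 0,"v",v[k].min() if len(q) else 0,v[k].max() if len(q) else 0)
    xp=(q[:,:2]-[505.5,9.5])@e; yp=(q[:,:2]-[505.5,9.5])@[-.295,.955]
    for z in range(lo,hi,6):
        t=(q[:,2]>=z)&(q[:,2]<z+6)
        if t.sum()>2: print("  z",z,"n",t.sum(),"potx %.0f..%.0f poty %.0f..%.0f"%(*np.percentile(xp[t],[5,95]),*np.percentile(yp[t],[5,95])))
E
python3 -c "
from h import *
print(monitor.read_state()['force'],monitor.read_state()['eef_pos'])
cols();cols('scene');cols('side')"
```

```text
[-23.96405746  -4.02326501  43.46082024] [505.06986664   6.32664172  95.53661993]
wrist red 377 u 318 368 v 260 329
  z 110 n 4 potx 6..7 poty 14..16
  z 116 n 32 potx 4..16 poty 14..22
  z 122 n 69 potx 3..14 poty 15..23
  z 128 n 152 potx 3..15 poty 14..22
  z 134 n 80 potx 10..15 poty 16..20
  z 152 n 26 potx -8..24 poty -6..11
  z 158 n 6 potx -9..-8 poty 11..11
  z 170 n 6 potx 8..9 poty -4..-2
scene red 95 u 304 313 v 197 212
  z 104 n 5 potx 25..28 poty -5..13
  z 110 n 6 potx 24..26 poty -13..16
  z 116 n 13 potx 11..27 poty -15..11
  z 122 n 16 potx 8..25 poty -16..17
  z 128 n 21 potx 9..24 poty -15..16
  z 134 n 11 potx 13..21 poty -17..7
  z 140 n 7 potx 13..18 poty -10..-2
  z 146 n 5 potx 16..20 poty -5..2
  z 152 n 8 potx 20..26 poty -5..7
side red 58 u 289 296 v 214 227
  z 98 n 3 potx 21..23 poty -8..-7
  z 116 n 4 potx 17..21 poty -18..-14
  z 122 n 12 potx 9..19 poty -19..-11
  z 128 n 17 potx 8..20 poty -19..-7
  z 134 n 15 potx 12..20 poty -17..-6
  z 140 n 6 potx 13..17 poty -11..-8
```

The finger tip is wedged in the notch above the plug's far corner. Back out, go lower, and push on the plug's underside instead.

arm_command(series=[0,1.0,0,-0.2,0,0,2.2,0,-0.3,0,0,3.5,0,-0.2,0,0,3.5,0,0.7,0,0,3.5,0,1.4,0])

```text
clock: 12.4
eef_pos: [481.5, -0.1, 79.3]
tool_rot: [-3.141, 0.002, -2.904]
force: [-0.3, -0.2, 1.2]
width: -0.3
gripper_force: 0.0
```

```bash
python3 -c "
from h import *
print(monitor.read_state()['force'],monitor.read_state()['eef_pos'])
cols();cols('scene');cols('side')"
```

```text
[-0.30208793 -0.22619125  1.16025755] [ 4.81505406e+02 -1.27511166e-01  7.93229902e+01]
wrist red 277 u 315 328 v 325 350
  z 128 n 35 potx 2..9 poty -6..-2
  z 134 n 141 potx 2..11 poty -6..-2
  z 140 n 57 potx 8..11 poty -6..-1
  z 152 n 7 potx -18..-16 poty -3..-1
  z 158 n 17 potx -23..-18 poty -4..-0
  z 164 n 20 potx -24..-16 poty -5..0
scene red 111 u 304 313 v 197 212
  z 98 n 5 potx 5..26 poty -7..-1
  z 104 n 3 potx 25..28 poty -1..10
  z 110 n 11 potx 10..28 poty -11..18
  z 116 n 11 potx 16..25 poty -15..15
  z 122 n 21 potx 8..24 poty -19..17
  z 128 n 19 potx 6..22 poty -17..18
  z 134 n 24 potx 6..20 poty -15..6
  z 140 n 3 potx 13..17 poty -11..-4
  z 146 n 6 potx 14..20 poty -7..9
  z 152 n 8 potx 17..24 poty -8..6
side red 136 u 285 296 v 206 226
  z 116 n 6 potx 9..20 poty -19..-12
  z 122 n 14 potx 7..21 poty -20..-8
  z 128 n 31 potx 5..19 poty -19..8
  z 134 n 28 potx 4..17 poty -16..5
  z 140 n 19 potx 11..16 poty -11..8
  z 146 n 19 potx 13..20 poty -7..8
  z 152 n 17 potx 19..24 poty -8..6
```

The cap stays near 1.25 rad. Push on the plug at a tip height of about 120.

arm_command(series=[0,-1.2,0,0,0,0,-2.0,0,0,0,0,-2.8,0,0,0,0,-3.5,0,0,0,0,-3.9,0,0,0])

```text
clock: 12.97
eef_pos: [518.3, 9.2, 79.6]
tool_rot: [3.141, -0.001, -2.903]
force: [-7.5, -2.1, 5.2]
width: 0.1
gripper_force: 5.1
```

```bash
python3 -c "
from h import *
print(monitor.read_state()['force'],monitor.read_state()['eef_pos'])
cols('scene');cols('side')"
```

```text
[-7.49732694 -2.05587207  5.15368431] [518.33187515   9.23210647  79.61382712]
scene red 97 u 310 324 v 202 213
  z 116 n 7 potx 26..39 poty -17..-10
  z 122 n 10 potx 25..41 poty -17..4
  z 128 n 16 potx 28..43 poty -12..11
  z 134 n 40 potx 32..61 poty -10..11
  z 140 n 20 potx 36..63 poty -6..9
side red 145 u 295 311 v 205 227
  z 98 n 7 potx 22..26 poty -7..-2
  z 104 n 5 potx 25..28 poty -9..-5
  z 110 n 6 potx 28..34 poty -17..-11
  z 116 n 16 potx 25..38 poty -19..-10
  z 122 n 25 potx 25..42 poty -18..-8
  z 128 n 21 potx 28..46 poty -17..-8
  z 134 n 58 potx 43..61 poty -8..9
  z 140 n 5 potx 52..61 poty -7..3
```

Red is now at about 2.06 rad (lip at pot x 61, z 138). Retreat, rise, and head for the knob.

arm_command(series=[0,1.5,0,0,0,0,3,0,-1,0,0,3,0,-5,0,0,3,0,-9,0,0,3,0,-13,0])

```text
clock: 13.48
eef_pos: [488.6, 1.5, 211.1]
tool_rot: [-3.141, 0.0, -2.905]
force: [1.3, -0.1, -0.4]
width: -0.2
gripper_force: 0.0
```

arm_command(series=[45,-2,0,-3,0,45,-5,0.5,-5,0,45,-8.5,1.5,-5,0,45,-12,2.5,-5,0,45,-15.5,3.5,-5,0])

```text
clock: 13.9
eef_pos: [633.3, 73.2, 260.8]
tool_rot: [3.142, 0.003, -2.904]
force: [-0.2, 0.6, 0.2]
width: 38.8
gripper_force: 0.0
```

```bash
python3 - <<'E'
from h import *
print(monitor.read_state()['force'],monitor.read_state()['eef_pos'])
cols('scene');cols('side')
for n in("scene","side"):
    p,d=viewer.get_image(n); V=p.max(2).astype(int); vv,uu=np.mgrid[:400,:640]
    P=deproj(n,np.c_[uu.ravel(),vv.ravel()],d.ravel()).reshape(400,640,3)
    S=np.ptp(p.astype(int),axis=2)
    k=(V<75)&(P[...,2]>202)&(P[...,2]<232)&(abs(P[...,0]-662)<22)&(abs(P[...,1]-112)<22); q=P[k]; print(n,"knob",len(q),q.mean(0) if len(q) else 0)
    k=(V>120)&(S<40)&(P[...,2]>180)&(P[...,2]<205)&(np.hypot(P[...,0]-629,P[...,1]-221)<50); v,u=np.nonzero(k)
    if len(u)>20:
        e=cv2.fitEllipse(cv2.convexHull(np.c_[u,v].astype(np.int32))); w=plane(n,[e[0]],198); print("lens",len(u),w)
E
```

```text
[-0.19813182  0.60350237  0.21486903] [633.29462743  73.18737168 260.76650029]
scene red 99 u 310 324 v 202 213
  z 110 n 3 potx 28..33 poty -15..-9
  z 116 n 3 potx 30..33 poty -14..-11
  z 122 n 13 potx 23..41 poty -18..16
  z 128 n 18 potx 27..44 poty -16..7
  z 134 n 39 potx 31..60 poty -9..12
  z 140 n 21 potx 37..63 poty -6..11
side red 271 u 291 311 v 205 228
  z 98 n 10 potx 21..26 poty -9..1
  z 104 n 8 potx 25..29 poty -14..-4
  z 110 n 12 potx 19..31 poty -17..8
  z 116 n 35 potx 20..37 poty -19..12
  z 122 n 47 potx 23..41 poty -18..14
  z 128 n 62 potx 27..45 poty -15..13
  z 134 n 89 potx 31..60 poty -7..9
  z 140 n 6 potx 43..60 poty -8..5
scene knob 33 [664. 113. 219.]
lens 325 [[630. 218. 198.]]
side knob 61 [660. 110. 219.]
lens 291 [[623. 225. 198.]]
```

arm_command(series=[45,-2,1.6,0,0,45,-3.7,3.1,0,0,45,-3.7,3.1,2,0,45,-3.7,3.1,5,0,45,-3.7,3.1,7,0])

```text
clock: 14.52
eef_pos: [658.5, 110.0, 188.3]
tool_rot: [-3.141, -0.001, -2.905]
force: [-0.4, 0.1, -0.6]
width: 38.3
gripper_force: 0.0
```

arm_command(series=[45,0,0,1.2,0,45,0,0,2.2,0,0,0,0,2.2,0,0,0,0,2.2,0,0,0,0,2.2,0])

```text
clock: 14.93
eef_pos: [657.9, 115.2, 167.7]
tool_rot: [3.136, -0.002, -2.902]
force: [-2.4, 5.7, -5.3]
width: 11.7
gripper_force: 58.4
```

The knob is gripped. Swing along the arc in two calls.

arm_command(series=[0,0.97,-0.13,0,0,0,1.95,-0.42,0,0,0,2.87,-0.86,0,0,0,3.62,-1.37,0,0,0,4.29,-1.98,0,0])

```text
clock: 15.35
eef_pos: [621.2, 90.8, 167.7]
tool_rot: [3.131, 0.001, -2.897]
force: [0.2, 15.9, -7.6]
width: 11.5
gripper_force: 59.8
```

arm_command(series=[0,0.65,-0.79,0,0,0,1.16,-1.67,0,0,0,1.53,-2.62,0,0,0,1.75,-3.62,0,0,0,1.82,-4.43,0,0])

```text
clock: 15.77
eef_pos: [603.0, 40.8, 167.5]
tool_rot: [3.128, -0.022, -2.898]
force: [-29.0, 2.7, 16.3]
width: 10.0
gripper_force: 59.7
```

```bash
cat >> h.py <<'E'
def lens():
    for n in("scene","side"):
        p,d=viewer.get_image(n); V=p.max(2).astype(int); vv,uu=np.mgrid[:400,:640]; S=np.ptp(p.astype(int),axis=2)
        P=deproj(n,np.c_[uu.ravel(),vv.ravel()],d.ravel()).reshape(400,640,3)
        k=(V>110)&(S<45)&(P[...,2]>178)&(P[...,2]<208)&(P[...,0]>430)&(P[...,0]<720)&(P[...,1]>-150)&(P[...,1]<290)
        b=blobs(k,20)
        for x in b: q=P[x]; print(n,"white blob",len(q),q.mean(0).round(1),q.min(0).round(0),q.max(0).round(0))
        if b:
            x=max(b,key=lambda t:t.sum()); r=np.hypot(P[...,0]-682,P[...,1]-51); x=k&(r>140)
            v,u=np.nonzero(x); e=cv2.fitEllipse(cv2.convexHull(np.c_[u,v].astype(np.int32))); c=plane(n,[e[0]],198)[0]; print(n,"lens",len(u),c,"dist post",np.hypot(*(c[:2]-[681.5,51])),"world angle",np.degrees(np.arctan2(c[1]-51,c[0]-681.5))%360)
E
python3 -c "
from h import *
s=monitor.read_state();print(s['eef_pos'],s['force'],s['width'],s['gripper_force']); lens()"
```

```text
[603.03384431  40.77157244 167.51991641] [-28.9834455    2.72089539  16.32052411] 10.002177966959302 59.731632471084595
scene white blob 480 [507.1  28.3 196. ] [462. -16. 189.] [583.  67. 204.]
scene white blob 43 [648.6  47.8 196.6] [625.  40. 192.] [666.  55. 201.]
scene lens 441 [503.88233566  24.48675247 198.        ] dist post 179.58559791622145 world angle 188.48993734619182
side white blob 50 [653.1  45.4 195.1] [640.  38. 193.] [665.  55. 198.]
side white blob 770 [511.4  13.1 193.9] [466. -26. 188.] [586.  52. 200.]
side lens 702 [505.9502698   10.47775685 198.        ] dist post 180.16592342643492 world angle 192.99795317521082
```

arm_command(series=[0,-0.4,0,0,0,0,-0.8,0,0,0,0,-1.2,0,0,0,0,-1.2,0,0,0,0,-1.2,0,0,0])

```text
clock: 16.28
eef_pos: [603.4, 33.0, 167.6]
tool_rot: [3.134, -0.046, -2.906]
force: [-50.7, -5.9, 32.2]
width: 8.9
gripper_force: 68.0
```

```bash
python3 -c "
from h import *
s=monitor.read_state();print(s['eef_pos'],s['force'],s['width'],s['gripper_force']); lens()"
```

```text
[603.37443483  32.99754371 167.60012065] [-50.69858838  -5.92284884  32.17360451] 8.926723157113758 68.04812550544739
scene white blob 507 [514.    7.9 195.8] [466. -36. 188.] [594.  49. 204.]
scene white blob 32 [650.6  43.3 196.9] [629.  37. 193.] [665.  49. 201.]
scene lens 452 [507.51852815   2.89464966 198.        ] dist post 180.50949359357352 world angle 195.45596059909997
side white blob 35 [655.   43.2 195.4] [645.  35. 193.] [665.  52. 198.]
side white blob 753 [515.    7.5 194.3] [468. -35. 186.] [589.  46. 200.]
side lens 668 [507.90643399   3.22480789 198.        ] dist post 180.04775794455745 world angle 195.38759230808628
```

The pads have slid to the edge of the knob and are pushing against it. Back off, open and rise.

arm_command(series=[0,0.6,0,0,0,0,1.2,0,0,0,45,1.4,0,0,0,45,1.4,0,0,0,45,1.4,0,0,0])

```text
clock: 16.8
eef_pos: [615.6, 33.9, 169.5]
tool_rot: [-3.141, 0.005, -2.904]
force: [0.2, -0.5, 1.0]
width: 38.8
gripper_force: 0.0
```

arm_command(series=[45,0,0,-1,0,45,0,0,-3,0,45,0,0,-6,0,45,0,0,-8,0,45,0,0,-8,0])

```text
clock: 17.22
eef_pos: [618.1, 33.9, 253.9]
tool_rot: [-3.14, 0.011, -2.904]
force: [0.2, -0.2, 0.4]
width: 38.5
gripper_force: 0.0
```

```bash
python3 -c "
from h import *
s=monitor.read_state();print(s['eef_pos'],s['force'],s['width'],s['gripper_force']); lens(); cols('side'); cols('scene')"
```

```text
[618.09177717  33.90130058 253.85458195] [ 0.15842152 -0.19316522  0.37489732] 38.45449056923409 0.0
scene white blob 536 [518.6   8.7 196.1] [467. -35. 188.] [610.  48. 204.]
scene white blob 44 [649.7  43.1 196.6] [630.  35. 192.] [664.  51. 200.]
scene lens 451 [507.51838899   2.83964382 198.        ] dist post 180.52429442513312 world angle 195.4727755207456
side white blob 54 [652.   43.7 195.1] [640.  35. 193.] [665.  53. 198.]
side white blob 744 [519.    8.9 194.5] [468. -34. 189.] [607.  47. 201.]
side lens 624 [507.80855211   3.27086562 198.        ] dist post 180.12992349563925 world angle 195.3652060088743
side red 190 u 292 311 v 205 227
  z 98 n 7 potx 22..25 poty -8..2
  z 104 n 6 potx 25..29 poty -9..-5
  z 110 n 8 potx 20..32 poty -15..3
  z 116 n 24 potx 20..34 poty -19..2
  z 122 n 31 potx 24..43 poty -20..-2
  z 128 n 37 potx 28..45 poty -16..-3
  z 134 n 73 potx 34..61 poty -9..8
scene red 95 u 310 324 v 202 213
  z 116 n 7 potx 29..38 poty -17..-10
  z 122 n 6 potx 26..36 poty -14..-5
  z 128 n 25 potx 29..46 poty -16..7
  z 134 n 34 potx 31..60 poty -9..10
  z 140 n 20 potx 34..63 poty -5..11
```

```bash
python3 - <<'E'
from h import *
for n in("scene","side"):
    p,d=viewer.get_image(n); hsv=cv2.cvtColor(p,cv2.COLOR_RGB2HSV).astype(int); vv,uu=np.mgrid[:400,:640]
    P=deproj(n,np.c_[uu.ravel(),vv.ravel()],d.ravel()).reshape(400,640,3); z=P[...,2]
    for k,c,m in(("green",(504.5,79.5),(hsv[...,0]>50)&(hsv[...,0]<85)&(hsv[...,1]>110)),("white",(535.4,-55),(hsv[...,1]<70)&(hsv[...,2]>110))):
        q=P[m&(np.hypot(P[...,0]-c[0],P[...,1]-c[1])<18)&(z>95)&(z<170)]; print(n,k,len(q),np.percentile(q[:,2],[5,50,95]).round(1) if len(q) else "")
E
```

```text
scene green 12 [105.  110.  112.6]
scene white 96 [105.2 108.9 112.9]
side green 0 
side white 183 [104.9 106.9 109.4]
```

```bash
python3 -c "
from cell import workorder
print(workorder.finish_job())"
```

```text
the job is handed in; nothing more can be done
None
```

The job is handed in, but no verdict came back: by my measurements green and white are shut, red is open at about 2.06 rad, and the lens is about 7 mm off the red pot's centre (limit 15 mm) with the arm clear.

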